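Make a board-assembly jig ready on an electronics bench

TASK

Get the assembly jig ready for work. First take the orange-handled T-shaped transport key out through the slot of the yellow guard (its cross bar must be turned in line with the slot) and put it in the blue tray; then press every brass bushing that is on the bench fully home, upright, each in a free hole of the aluminium block; and only then knock the red-capped latch pin fully down with a blow of the held mallet, never with the hand. Stand the mallet, head down, back on its green mat, and leave everything else on the bench where it is.

Things in the scene. Friction and masses are not known exactly. Their poses are not given: they have to be found in the camera images.
- jig: Fixed jig, base plate 120 (x) x 320 (y) x 10 mm. Origin: centre of its underside, on the bench. On the plate: in the middle an aluminium block 120 x 130 mm whose top is 40 mm above the bench, with four holes; at the +y end the yellow guard cage, top 34 mm above the bench; at the -y end the blue latch post (92 x 32 mm, top 44 mm above the bench) with the latch pin.
- hole0 (a point): Centre of the mouth of one of four round blind holes in the block's top face (its z 40 mm above the bench); 37.5 mm wide, 14 mm deep, sharp unchamfered rim, axis vertical. A black rubber-faced slug sits 4 mm below the mouth; pushed with some 8 to 10 N by the bushing it slides down to the 14 mm floor and stays there. Holes are 64 mm apart along the jig's x, 80 mm along its y.
- hole1 (a point): Centre of the mouth of one of four round blind holes in the block's top face (its z 40 mm above the bench); 37.5 mm wide, 14 mm deep, sharp unchamfered rim, axis vertical. A black rubber-faced slug sits 4 mm below the mouth; pushed with some 8 to 10 N by the bushing it slides down to the 14 mm floor and stays there. Holes are 64 mm apart along the jig's x, 80 mm along its y.
- hole2 (a point): Centre of the mouth of one of four round blind holes in the block's top face (its z 40 mm above the bench); 37.5 mm wide, 14 mm deep, sharp unchamfered rim, axis vertical. A black rubber-faced slug sits 4 mm below the mouth; pushed with some 8 to 10 N by the bushing it slides down to the 14 mm floor and stays there. Holes are 64 mm apart along the jig's x, 80 mm along its y.
- hole3 (a point): Centre of the mouth of one of four round blind holes in the block's top face (its z 40 mm above the bench); 37.5 mm wide, 14 mm deep, sharp unchamfered rim, axis vertical. A black rubber-faced slug sits 4 mm below the mouth; pushed with some 8 to 10 N by the bushing it slides down to the 14 mm floor and stays there. Holes are 64 mm apart along the jig's x, 80 mm along its y.
- slot (a point): Centre of the guard's slot at the guard plate's top face (34 mm above the bench). The slot is 56 mm long along this frame's (the jig's) x and 26 mm wide along y; the plate is 6 mm thick; the space beneath is 18 mm high and lets the key's bar turn freely.
- key: Loose T-shaped key, 100 g, standing upright with its bar under the guard, turned 1 to 1.57 rad either way from the slot. Origin: centre of the bar's underside, 10 mm above the bench at the start. Bar 46 (x) x 18 (y) x 10 mm high; round stem 14 mm to a height of 38 mm; above it a flat orange handle 34 (x) x 10 (y) mm, from 38 to 74 mm above the origin, in line with the bar.
- tray_in (a point): Centre of the inner floor of the fixed blue tray, 160 (x) x 130 (y) x 25 mm high outside, 4 mm walls, axes along its sides. Floor about 4 mm above the bench.
- bushing0: Loose brass bushing, plain cylinder 36 mm in diameter and 32 mm high, 120 g, square ends, standing on the bench. Origin: centre of its underside; z along its axis. Two to four bushings are present; absent ones read None. Seated, it stands 18 mm out of the block.
- bushing1: Loose brass bushing, plain cylinder 36 mm in diameter and 32 mm high, 120 g, square ends, standing on the bench. Origin: centre of its underside; z along its axis. Two to four bushings are present; absent ones read None. Seated, it stands 18 mm out of the block.
- bushing2: Loose brass bushing, plain cylinder 36 mm in diameter and 32 mm high, 120 g, square ends, standing on the bench. Origin: centre of its underside; z along its axis. Two to four bushings are present; absent ones read None. Seated, it stands 18 mm out of the block.
- bushing3: Loose brass bushing, plain cylinder 36 mm in diameter and 32 mm high, 120 g, square ends, standing on the bench. Origin: centre of its underside; z along its axis. Two to four bushings are present; absent ones read None. Seated, it stands 18 mm out of the block.
- latch: Latch pin of the jig, 18 mm steel with a red cap 24 mm wide and 6 mm thick. Origin: centre of the cap's top, 80 mm above the bench when up; it slides straight down 16 mm to a stop (top then 64 mm above the bench). About 6 N of friction and a weak spring; it stays where it is driven.
- mallet: Loose mallet, about 360 g, standing on one face of its head. Origin: centre of that (lower) face; z up. Head: upright squat cylinder 56 mm wide, 50 mm high, rubber faces top and bottom. Wooden handle from the head along -x to 150 mm from the origin, 18 mm wide (y) and 20 mm high (z), its centre line 28 mm above the origin. It balances about 5 mm from the head's axis.
- mat: Thin green mat 150 x 150 mm lying flat on the bench (under 1 mm thick), fixed; origin at its centre, axes along its sides. The mallet's place.
- solder_spool: Spool of solder, 54 mm wide, 40 mm high; not to be moved. Origin: centre of the underside.
- pcb: Small green circuit board 70 x 50 x 20 mm; not to be moved. Origin: centre of the underside.
- meter: Yellow hand multimeter lying flat, 130 x 70 x 36 mm; not to be moved. Origin: centre of the underside.
- screwdriver: Screwdriver lying down; not to be moved. Origin: under its middle.
- spray: Red spray can, 52 mm wide, 170 mm high; not to be moved. Origin: centre of the underside.
- mug: White mug 80 mm wide, 90 mm high; not to be moved. Origin: centre of the underside.
- wire_spool: Copper-coloured wire spool, 48 mm wide, 35 mm high; not to be moved. Origin: centre of the underside.
There are look-alikes about, which are no part of the job. There is more than one size of the part that bears tray_in; the job needs the smaller.

How it is judged:
By the outcome, as a careful person would: the job done as asked, in the order asked, and still so for the second after the job is handed in, with the robot touching nothing.
Of bushing0, bushing1, bushing2, bushing3 only 2 to 4 are there at a start; the rules pass over those that are not, and their reading is None.
At some moment in a run one of bushing0, bushing1, bushing2, bushing3, mallet may be knocked a few centimetres aside while the robot is not near it.
It also fails if it takes over 210 s, if anything falls off the work surface, if the arm or the gripper's body presses on something with over 40 N, if the wrist force passes 120 N, or if a joint passes its speed limit or range.

ROBOT

A 7-joint arm with a two-finger parallel gripper is mounted at the origin on the work surface. World frame = base frame: x ahead of the robot, y to its left, z up, the work surface at z = 0. Lengths are in m, angles in rad, forces in N, time in s.
With the tool pointing down it reaches from about 0.35 to 0.9 m from the base axis. Payload 19.9 kg.
Tool frame: the origin (TCP) lies at the very end of the fingers, on their centre line; the grasp point (between the pads) lies 19 mm behind it (bot.pinch_z is the distance from the TCP to the grasp point, in m); z points along the fingers, y is the line along which they close (so a half turn about z gives the same grasp; the last joint's range is limited). The gripper opens to 85 mm and grips with 20 to 120 N. Pads are 22 mm wide; open, the fingers measure 114 mm over their backs; the gripper's body (76 mm by 85 mm) begins 54 mm behind the grasp point. The pads swing forward as they close: fully open they stand 13 mm farther back than shut.
Start: joints at [-1.323, 0.417, -0.01, 1.614, 0.005, 1.111, -0.053], TCP at [0.179, 0.599, 0.231] pointing down, gripper open.
Joint ranges: [-2.81, 2.81], [-0.39, 2.02], [-1.27, 1.25], [0.06, 2.57], [-1.19, 4.33], [0.19, 2], [-2.82, 2.82]. Speed limits (rad/s): [1.89, 1.89, 2.39, 2.39, 3.01, 3.01, 3.01].

INTERFACE

Orientations are given as a unit quaternion [x, y, z, w].
In Python, from bench import bot gives the robot as it stands. The module is installed in compiled form; this text tells all that it offers. Calls block until the motion is done:
- bot.move_pose(position, orientation): joint-space move of the TCP to a pose.
- bot.move_straight(position, rot=None, max_speed=0.15, until_force=None): straight line of the TCP; rot=None keeps the orientation; max_speed is the mean speed in m/s. With until_force (N) it stops when the force on the tool has changed by that much, and returns True; else False.
- bot.move_j(angles): joint-space move.
- bot.set_gripper(opening, grip_force=None): finger opening in m; grip_force is the grip in N (None keeps the last); returns when the fingers have stopped.
- bot.sleep(seconds).
- bot.solve_ik(position, orientation): joint angles nearest the present ones, or None.
- bot.state(): the state.
- bot.snapshot(name): name is "scene" or "top" or "wrist"; returns the picture (384x512x3 uint8, red, green, blue); there is no depth.
- bot.camera_params(name): a dict with "mtx" (3x3 intrinsics, pixels), "dist" ([k1, k2, p1, p2, k3] as OpenCV has them; the pictures are not rectified), "T" (4x4, takes a point from camera to world coordinates). Camera axes: x right, y down, z forward; pixel columns grow to the right and rows downward; lengths in m; the calibration is good to about 2 mm. A picture is of the moment at which its call begins: read the wrist's pose just before it. camera_params takes no time and is no camera call; for the wrist camera it gives the pose at the moment of the call.
A pose or a line that the arm cannot do raises bot.Unreachable and nothing moves.
- bot.job_done(): hands the job in; it is judged then, once.
The state is a dict: "clock": time; "joints": joint angles; "joint_velocities": joint speeds; "joint_torque": joint torques, N m; "eef_pos": TCP position; "tcp_rot": TCP orientation; "ft_force": force on the tool from outside, world axes, zero at the start; "moment": the same for the moment, N m; "finger_gap": finger opening in m; "grasp_force": force on a finger pad.
Only numpy, scipy, OpenCV 4.12 (cv2) and the standard library are available. Lean on these libraries where they do the work, as an engineer would, in place of code of your own. Each camera call takes 0.05 s, during which the arm holds its last target. There are 200 camera calls.

## Working session

There is one attempt and no reset: what is moved stays moved. The work goes in short steps, each a Python script; the robot and the scene stay as the last script left them, time stands still between calls to the robot, and variables do not carry over. Pictures are saved under pics/ and viewed, at most 14 in all, crops included, and the job is handed in when it is done.

```bash
mkdir -p pics; ls; python3 - <<'E'
from bench import bot
import cv2,numpy as np
for n in ("scene","top"):
    im=bot.snapshot(n); cv2.imwrite(f"pics/{n}0.png",cv2.resize(im[:,:,::-1],(800,600),interpolation=cv2.INTER_CUBIC)); np.save(f"{n}0.npy",im)
    p=bot.camera_params(n); print(n,np.round(p["mtx"],1).tolist(),np.round(p["dist"],3),np.round(p["T"],3).tolist())
p=bot.camera_params("wrist");print(np.round(p["T"],3).tolist(),np.round(p["mtx"],1).tolist(),p["dist"]);s=bot.state();print(s)
E
```

```text
pics
scene [[428.9, 0.0, 262.0], [0.0, 428.9, 182.6], [0.0, 0.0, 1.0]] [0.008 0.    0.    0.    0.   ] [[-0.899, 0.227, -0.374, 1.033], [0.438, 0.487, -0.756, 1.035], [0.01, -0.843, -0.537, 0.816], [0.0, 0.0, 0.0, 1.0]]
top [[461.0, 0.0, 254.7], [0.0, 461.0, 191.8], [0.0, 0.0, 1.0]] [0.063 0.    0.    0.    0.   ] [[0.019, -0.993, 0.113, 0.251], [-1.0, -0.019, 0.0, -0.001], [0.002, -0.113, -0.994, 1.984], [0.0, 0.0, 0.0, 1.0]]
[[0.286, 0.924, 0.255, 0.113], [0.958, -0.275, -0.077, 0.618], [-0.001, 0.267, -0.964, 0.372], [0.0, 0.0, 0.0, 1.0]] [[295.8, 0.0, 257.3], [0.0, 295.8, 197.4], [0.0, 0.0, 1.0]] [-0.05261984  0.          0.          0.          0.        ]
{'clock': 0.1, 'joints': array([-1.32251143,  0.41791145, -0.01033014,  1.61410813,  0.00471118,
        1.11069818, -0.05304352]), 'joint_velocities': array([-0.00103924,  0.00011979,  0.00097406, -0.00152404,  0.00037278,
        0.0020727 , -0.0002896 ]), 'joint_torque': array([ 8.99125989e-04, -8.65814996e+01,  6.80689942e-01, -4.35639632e+01,
        1.93143287e-02,  4.93431377e-03,  3.31764120e-06]), 'eef_pos': array([0.17849863, 0.59864437, 0.23072693]), 'tcp_rot': array([ 1.44388838e-01,  9.89520874e-01, -5.49366396e-04, -3.72959102e-05]), 'ft_force': array([ 0.09999777, -0.64129829,  0.88968848]), 'moment': array([ 0.01008988, -0.0461603 ,  0.00312988]), 'grasp_force': 0.0, 'finger_gap': 0.08547901676511994}
```

View pics/scene0.png

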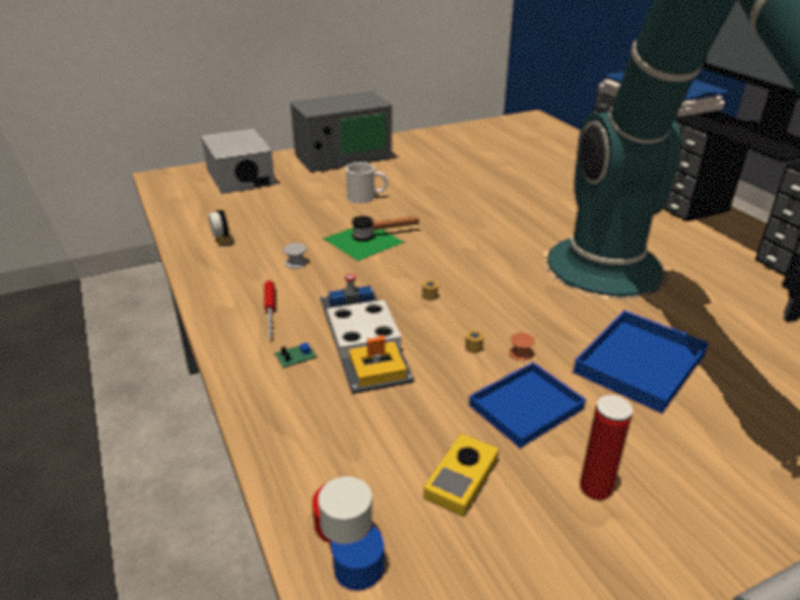

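View pics/top0.png

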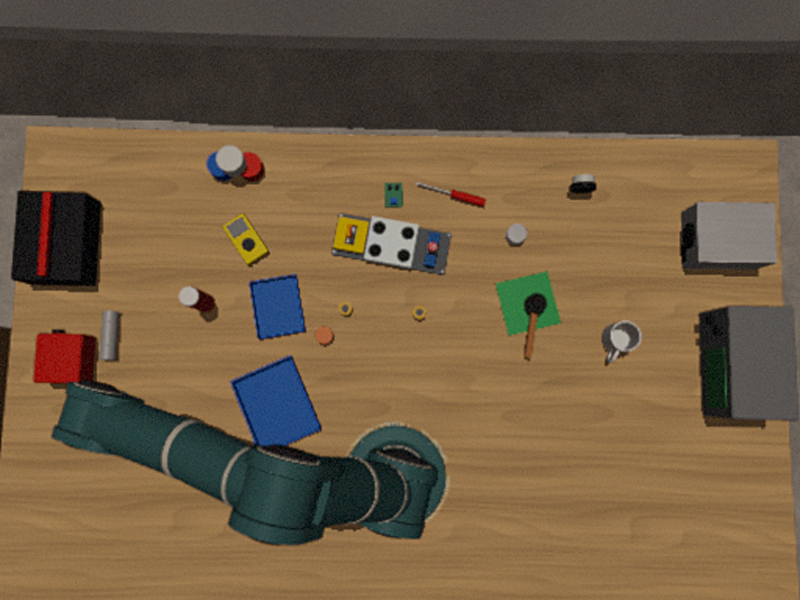

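The scene picture shows the jig at about (365,335) px, the key at (376,348), the mallet on its mat at (365,235), and bushings at (430,291) and (474,342). There are two blue trays, at (527,403) and (640,360). In the top picture the bushings are at (346,309) and (419,313), and the trays are at (278,307) (smaller) and (276,402) (larger). The orange wire spool is at (324,336).

```bash
cat > h.py <<'E'
from bench import bot
import cv2,numpy as np
from scipy.spatial.transform import Rotation as R
def rot(yaw): # tool down, tool y axis at angle yaw+90deg.. tool x axis at yaw
    return (R.from_euler('z',yaw)*R.from_euler('x',np.pi)).as_quat()
def ray(p,uv):
    n=cv2.undistortPoints(np.array([[uv]],float),p["mtx"],p["dist"])[0,0]
    d=p["T"][:3,:3]@np.r_[n,1]; return p["T"][:3,3],d/np.linalg.norm(d)
def onz(p,uv,z):
    o,d=ray(p,uv); return o+d*(z-o[2])/d[2]
def tri(obs): # [(p,uv),...]
    A=np.zeros((3,3));b=np.zeros(3)
    for p,uv in obs:
        o,d=ray(p,uv);M=np.eye(3)-np.outer(d,d);A+=M;b+=M@o
    X=np.linalg.solve(A,b)
    return X,[float(np.linalg.norm(np.cross(ray(p,uv)[1],X-ray(p,uv)[0]))) for p,uv in obs]
def proj(p,X):
    T=np.linalg.inv(p["T"]);q,_=cv2.projectPoints(np.atleast_2d(X).astype(float),cv2.Rodrigues(T[:3,:3])[0],T[:3,3],p["mtx"],p["dist"])
    return q[:,0]
def snap(name,tag,view=False):
    p=bot.camera_params(name);im=bot.snapshot(name)
    np.savez(tag+".npz",im=im,**p)
    if view: cv2.imwrite(f"pics/{tag}.png",cv2.resize(im[:,:,::-1],(800,600),interpolation=cv2.INTER_CUBIC))
    return p,im
def load(tag):
    d=np.load(tag+".npz"); return {k:d[k] for k in("mtx","dist","T")},d["im"]
E
python3 - <<'E'
from h import *
p=bot.camera_params("top")
for n,u,z in (("key",(350,235),.08),("cap",(432,245),.08),("h",(391,240),.04),("bA",(346,309),.032),("bB",(419,313),.032),("tray",(278,307),.025),("TRAY",(276,402),.025),("mallet",(536,303),.05),("mat",(527,303),0),("spool",(324,336),.035)):
    print(n,np.round(onz(p,np.array(u)*.64,z),3))
for a in ((252,282),(296,276),(305,330),(260,339),(232,384),(292,357),(321,430),(262,448)): print(np.round(onz(p,np.array(a)*.64,.025)[:2],3))
s=bot.state(); print(R.from_quat(s["tcp_rot"]).as_matrix().round(2).tolist())
c=bot.camera_params("wrist")["T"]; Rt=R.from_quat(s["tcp_rot"]).as_matrix()
print("cam in tool",(Rt.T@(c[:3,3]-s["eef_pos"])).round(3),(Rt.T@c[:3,:3]).round(2).tolist())
for y in (0,1.57,-1.57,3.14):
    print(y,bot.solve_ik([.55,.1,.3],rot(y)))
E
```

```text
key [0.64  0.132 0.08 ]
cap [ 0.617 -0.089  0.08 ]
h [0.637 0.022 0.04 ]
bA [0.445 0.14  0.032]
bB [ 0.438 -0.058  0.032]
tray [0.448 0.326 0.025]
TRAY [0.191 0.322 0.025]
mallet [ 0.47  -0.373  0.05 ]
mat [ 0.475 -0.357  0.   ]
spool [0.37  0.198 0.035]
[0.515 0.4  ]
[0.534 0.28 ]
[0.386 0.251]
[0.359 0.372]
[0.237 0.441]
[0.312 0.283]
[0.119 0.199]
[0.07  0.354]
[[-0.96, 0.29, -0.0], [0.29, 0.96, -0.0], [-0.0, -0.0, -1.0]]
cam in tool [ 0.068 -0.    -0.141] [[0.0, -0.96, -0.27], [1.0, 0.0, -0.0], [0.0, -0.27, 0.96]]
0 [-0.86236744  0.30206343  0.77903154  1.71680939 -0.22487096  1.21498858
 -1.59776848]
1.57 [-0.73866987  0.27367573  0.61587903  1.71335734 -0.16780541  1.20770367
 -0.08126246]
-1.57 [ 0.59406724  0.42332613 -1.08264866  1.6711848   0.38794509  1.28381066
  2.57789187]
3.14 [-0.58446711  0.25291482  0.42237358  1.70865957 -0.11012922  1.20346481
  1.43484203]
```

```bash
python3 - <<'E'
from h import *
for i,(x,y) in enumerate(((.5,.3),(.55,.16),(.55,-.06),(.5,-.22),(.5,-.36))):
    bot.move_pose([x,y,.3],rot(np.pi/2)); bot.sleep(.2); snap("wrist",f"w{i}",i in(1,2,3))
    print(bot.state()["clock"],bot.state()["eef_pos"].round(4))
E
```

```text
1.9833 [0.4997 0.3006 0.2999]
2.875 [0.5498 0.1609 0.2999]
4.0083 [ 0.5502 -0.059   0.2999]
4.9667 [ 0.5004 -0.2191  0.2999]
5.8333 [ 0.5005 -0.359   0.3002]
```

View pics/w1.png

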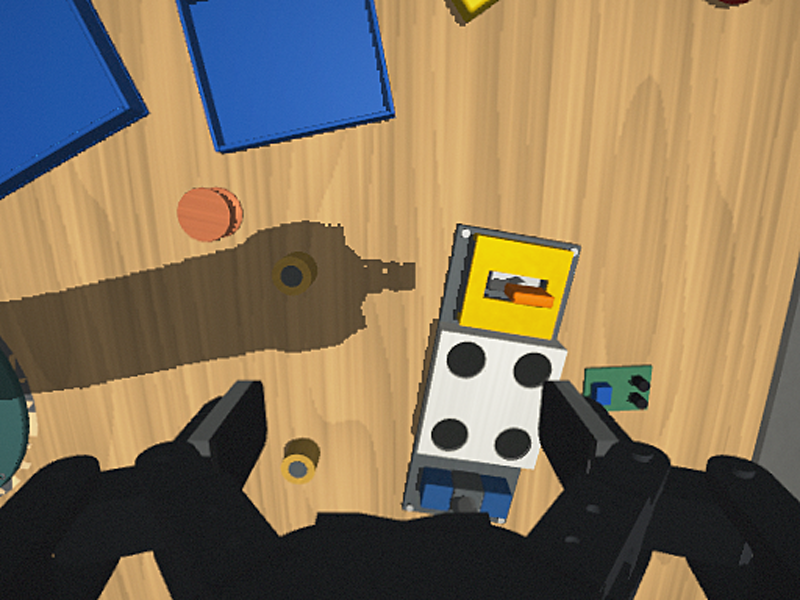

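View pics/w2.png

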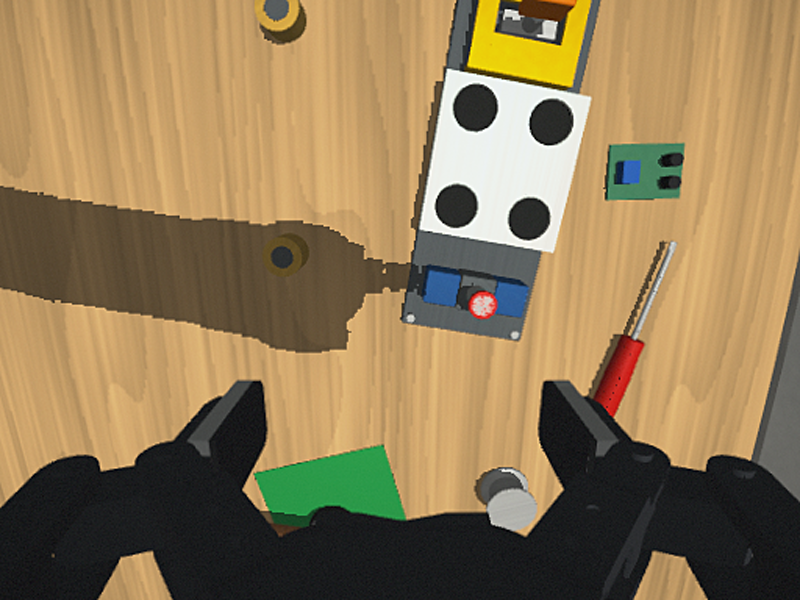

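w1 shows the slot at (515,288), the key handle at (530,296), the four holes at (466,360), (532,370), (449,435) and (513,443), and bushings at (295,272) and (300,462). w2 shows the red cap at (483,304). Next are enlarged crops of the key, a bushing and w3.

```bash
python3 - <<'E'
from h import *
def crop(t,c,r):
    _,im=load(t);x,y=[int(v*.64) for v in c]
    return cv2.resize(im[max(0,y-r):y+r,max(0,x-r):x+r,::-1],(266,266),interpolation=cv2.INTER_CUBIC)
a=np.hstack([crop("w1",(518,288),40),crop("w2",(535,45),28),crop("w1",(295,272),30)])
_,w0=load("w0");_,w4=load("w4");_,w3=load("w3")
b=np.hstack([cv2.resize(x[:,:,::-1],(399,300),interpolation=cv2.INTER_AREA) for x in(w0,w4)])
cv2.imwrite("pics/c1.png",np.vstack([a,b]))
E
```

```text
(no output)
```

View pics/c1.png

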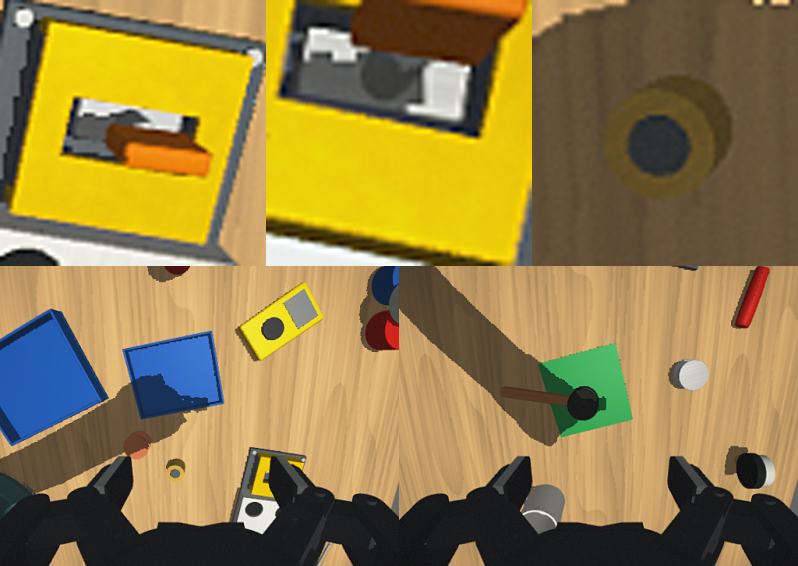

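View pics/w3.png

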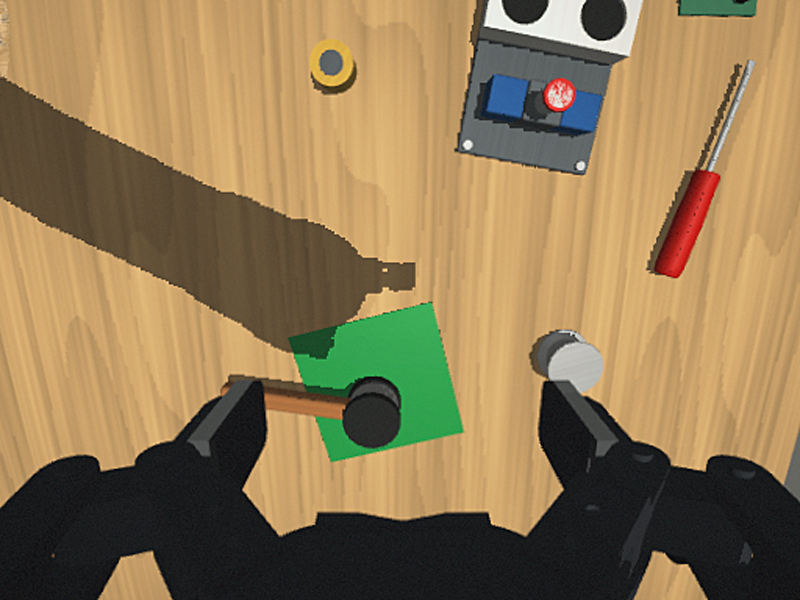

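The key's handle looks nearly in line with the slot here, which contradicts the text, so I'll take close views of it.

```bash
python3 - <<'E'
from h import *
ims=[]
for i,(x,y,z) in enumerate(((.64,.13,.2),(.64,.06,.16),(.58,.10,.2))):
    bot.move_pose([x,y,z],rot(np.pi/2)); bot.sleep(.2); p,im=snap("wrist",f"k{i}")
    c=proj(p,[[.64,.13,.05]])[0].astype(int); print(c); 
    c=np.clip(c,70,[442,314]); ims.append(cv2.resize(im[c[1]-70:c[1]+70,c[0]-70:c[0]+70,::-1],(266,266),interpolation=cv2.INTER_CUBIC))
cv2.imwrite("pics/k.png",np.hstack(ims))
E
```

```text
[257 184]
[257 114]
[318 154]
```

View pics/k.png

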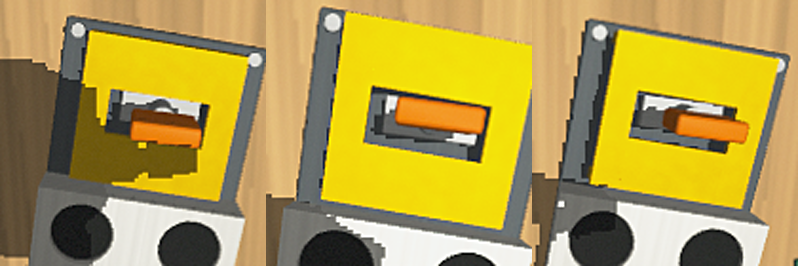

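```bash
python3 - <<'E'
from h import *
ims=[]
for i,(x,y,z,w) in enumerate(((.64,.02,.11,np.pi/2),(.53,.13,.11,0),(.64,.24,.11,-np.pi/2))):
    try: bot.move_pose([x,y,.2],rot(w));bot.move_pose([x,y,z],rot(w))
    except bot.Unreachable as e: print(i,e); continue
    bot.sleep(.2); p,im=snap("wrist",f"q{i}")
    c=proj(p,[[.64,.13,.04]])[0].astype(int); print(c); 
    c=np.clip(c,45,[467,339]); ims.append(cv2.resize(im[c[1]-45:c[1]+45,c[0]-45:c[0]+45,::-1],(266,400),interpolation=cv2.INTER_CUBIC))
o=np.hstack(ims); cv2.imwrite("pics/q.png",(255*(o/255.)**.6).astype(np.uint8))
E
```

```text
[256  50]
[258  51]
[257  49]
```

View pics/q.png

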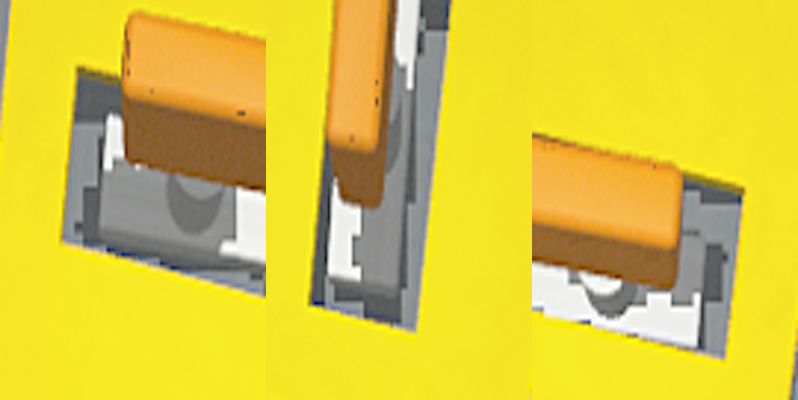

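The bar's ends show inside the slot, so the key already sits close to in line with it. I'll test the lift by force. Now I'll fit the jig pose and the wrist-camera bias together from the hole centres in all views.

```bash
cat > holes.py <<'E'
from h import *
from scipy.optimize import least_squares
L=np.array([[sx*.032,sy*.04] for sx in(-1,1) for sy in(-1,1)])
def holes(tag,J):
    """centres on plane z=.04 by rectifying around predicted holes; returns [(i, uv)]"""
    p,im=load(tag); g=im.max(2).astype(np.float32); out=[]
    c,s=np.cos(J[2]),np.sin(J[2])
    for i,l in enumerate(L):
        h=np.array(J[:2])+[c*l[0]-s*l[1],s*l[0]+c*l[1]]
        n=120;k=.0005;gx,gy=np.meshgrid(np.arange(n)-n/2,np.arange(n)-n/2)
        P=np.c_[h[0]+gx.ravel()*k,h[1]+gy.ravel()*k,np.full(n*n,.04)]
        q=proj(p,P).astype(np.float32).reshape(n,n,2)
        if q.min()<3 or q[...,0].max()>508 or q[...,1].max()>380: continue
        r=cv2.remap(g,q[...,0].copy(),q[...,1].copy(),cv2.INTER_LINEAR)
        r=cv2.GaussianBlur(r,(0,0),1.5)
        m=(r<85).astype(np.uint8)
        cs,_=cv2.findContours(m,cv2.RETR_EXTERNAL,cv2.CHAIN_APPROX_NONE)
        if not cs: continue
        C=max(cs,key=cv2.contourArea); 
        if C.min()<=0 or C.max()>=n-1: continue
        (cx,cy),(a,b),_=cv2.fitEllipse(C)
        if abs(a-75)>5 or abs(b-75)>5 : continue
        P=[h[0]+(cx-n/2)*k,h[1]+(cy-n/2)*k,.04]
        out.append((i,proj(p,P)[0],a*k,b*k))
    return p,out
def tool(p): # tool axes from camera T
    M=np.array([[0,-.96,-.27],[1,0,0],[0,-.27,.96]]); return p["T"][:3,:3]@M.T
E
python3 - <<'E'
from holes import *
J=np.array([.637,.022,-.12]); tags=["w1","w2","w3","k0","k1","k2","q0","q1","q2"]
for it in range(3):
    obs=[]
    for t in tags:
        p,o=holes(t,J)
        if it==2: print(t,[(i,round(a*1e3,1),round(b*1e3,1)) for i,_,a,b in o])
        obs+=[(p,i,uv) for i,uv,_,_ in o]
    def res(v,full=True):
        c,s=np.cos(v[2]),np.sin(v[2]);r=[]
        for p,i,uv in obs:
            l=L[i];X=np.array([v[0]+c*l[0]-s*l[1],v[1]+s*l[0]+c*l[1],v[3]])
            T=p["T"].copy(); T[:3,3]+=tool(p)@np.r_[v[4:6],0]; 
            T[:3,:3]=T[:3,:3]@R.from_rotvec(v[6:9]).as_matrix()
            r+=list(proj(dict(p,T=T),X)[0]-uv)
        return np.r_[r,v[4:6]/.002*.3, v[6:9]/.005*.3]
    f=least_squares(res,np.r_[J,.04,0,0,0,0,0]); J=f.x[:3]
    print(f.x.round(4),np.sqrt((f.fun[:-5]**2).mean()),len(obs))
np.save("jig.npy",f.x)
E
```

```text
[ 6.319e-01  2.210e-02 -2.120e-01  3.670e-02  0.000e+00 -0.000e+00
  6.000e-04  2.500e-03 -2.400e-03] 0.11526089208686474 2
[ 6.315e-01  2.200e-02 -2.213e-01  3.680e-02  0.000e+00 -0.000e+00
  6.000e-04  2.600e-03 -2.500e-03] 0.12082085876673931 2
w1 []
w2 []
w3 []
k0 [(1, 35.3, 35.8)]
k1 [(1, 35.8, 36.0)]
k2 []
q0 []
q1 []
q2 []
[ 6.313e-01  2.190e-02 -2.229e-01  3.670e-02  0.000e+00 -0.000e+00
  5.000e-04  2.400e-03 -2.400e-03] 0.11192576673357392 2
```

```bash
python3 - <<'E'
from holes import *
p,im=load("w1")
P=np.array([onz(p,np.array(u)*.64,.04) for u in((466,360),(532,370),(449,435),(513,443))]);print(P.round(3),P.mean(0))
d=P[1]-P[0]+P[3]-P[2];print(np.arctan2(d[1],d[0]))
g=im.max(2); y=int(365*.64);print(g[y,280:365])
E
sed -i 's/abs(a-75)>5 or abs(b-75)>5/abs(a-74)>6 or abs(b-74)>6/' holes.py
```

```text
[[ 0.609  0.068  0.04 ]
 [ 0.671  0.058  0.04 ]
 [ 0.595 -0.011  0.04 ]
 [ 0.659 -0.02   0.04 ]] [0.63340865 0.02375105 0.04      ]
-0.15126383781803698
[232 233 235 235 237 241  77  31  40  48  42  40  46  44  45  42  45  43
  44  44  47  43  44  45  43  44  40  38  43  56 171 251 238 235 234 236
 237 237 234 232 234 237 237 235 235 234 235 242 240 147  20  37  45  43
  49  45  48  40  46  46  41  44  48  45  41  44  44  46  42  43  43  35
  86 239 238 234 233 231 231 233 238 202 199 202 209]
```

```bash
python3 - <<'E'
s=open("holes.py").read()
s=s.replace("m=(r<85)","ring=r[(np.hypot(gx,gy)>44)&(np.hypot(gx,gy)<50)]\n        if np.percentile(ring,10)<150: continue\n        m=(r<140)")
s+='''
def fit(tags,J,rounds=3,verbose=True):
    for it in range(rounds):
        obs=[]
        for t in tags:
            p,o=holes(t,J)
            if it==rounds-1 and verbose: print(t,[(i,round(a*1e3,1),round(b*1e3,1)) for i,_,a,b in o])
            obs+=[(p,i,uv) for i,uv,_,_ in o]
        def res(v):
            c,s=np.cos(v[2]),np.sin(v[2]);r=[]
            for p,i,uv in obs:
                l=L[i];X=np.array([v[0]+c*l[0]-s*l[1],v[1]+s*l[0]+c*l[1],v[3]])
                r+=list(proj(fix(p,v),X)[0]-uv)
            return np.r_[r,v[4:6]/.002*.3, v[6:9]/.005*.3]
        f=least_squares(res,np.r_[J,.04,0,0,0,0,0]); J=f.x[:3]
    print(f.x.round(4),np.sqrt((f.fun[:-5]**2).mean()),len(obs)); return f.x
def fix(p,v):
    T=p["T"].copy(); T[:3,3]+=tool(p)@np.r_[v[4:6],0]
    T[:3,:3]=T[:3,:3]@R.from_rotvec(v[6:9]).as_matrix(); return dict(p,T=T)
'''
open("holes.py","w").write(s)
E
python3 - <<'E'
from holes import *
v=fit(["w1","w2","w3","k0","k1","k2","q0","q1","q2"],np.array([.6334,.0237,-.15]))
np.save("jig.npy",v)
# key handle: orange top mask & slot in view k1 and q-views rectified on z
for t in("w1","k0","k1","k2","q0","q1","q2"):
    p,im=load(t);p=fix(p,v);hs=cv2.cvtColor(im,cv2.COLOR_RGB2HSV)
    m=cv2.inRange(hs,(8,150,190),(18,255,255));n,l,st,ce=cv2.connectedComponentsWithStats(m)
    c0=proj(p,[[.65,.13,.084]])[0]
    k=max([i for i in range(1,n) if np.linalg.norm(ce[i]-c0)<80],key=lambda i:st[i,4],default=None)
    if k is None: continue
    ys,xs=np.where(l==k);P=np.array([onz(p,(x,y),.084)[:2] for x,y in zip(xs,ys)],np.float32)
    (c,wh,a)=cv2.minAreaRect(P);print(t,np.round(c,4),np.round(wh,4),round(a,1),len(xs))
E
```

```text
w1 [(0, 35.6, 35.8), (1, 35.6, 35.9), (2, 35.7, 36.0)]
w2 [(0, 35.8, 36.0), (1, 35.7, 36.1), (2, 35.7, 35.9), (3, 35.8, 36.1)]
w3 []
k0 [(0, 35.8, 36.2), (2, 35.8, 36.2), (3, 35.7, 36.0)]
k1 [(2, 35.6, 35.9)]
k2 [(0, 35.6, 36.0), (2, 35.8, 36.0), (3, 35.8, 35.9)]
q0 [(3, 35.7, 35.9)]
q1 [(0, 36.0, 36.3), (1, 35.9, 36.1)]
q2 []
[ 6.333e-01  2.300e-02 -1.646e-01  3.800e-02 -2.000e-04 -1.000e-04
  5.000e-04  1.000e-04  5.000e-04] 0.051071352931170946 17
w1 [0.6536 0.1374] [0.0091 0.0318] 83.0 178
k0 [0.6544 0.1373] [0.0089 0.0325] 82.7 339
k1 [0.6544 0.1367] [0.009  0.0327] 82.6 606
k2 [0.6537 0.1372] [0.009  0.0323] 83.1 384
q0 [0.6544 0.1361] [0.0089 0.0326] 82.7 1146
q1 [0.647  0.1377] [0.009  0.0186] 83.0 649
q2 [0.6544 0.1375] [0.0091 0.0325] 83.1 1113
```

```bash
python3 - <<'E'
from holes import *
v=np.load("jig.npy");c,s=np.cos(v[2]),np.sin(v[2])
for t in("k1","q0","q2","k0"):
    p,im=load(t);p=fix(p,v)
    n=200;gx,gy=np.meshgrid(np.arange(n)-100,np.arange(n)-100);X=gx*.0005;Y=.116+gy*.0005
    P=np.c_[(v[0]+c*X-s*Y).ravel(),(v[1]+s*X+c*Y).ravel(),np.full(n*n,.034)]
    q=proj(p,P).astype(np.float32).reshape(n,n,2);r=cv2.remap(im,q[...,0].copy(),q[...,1].copy(),cv2.INTER_LINEAR)
    ye=cv2.inRange(cv2.cvtColor(r,cv2.COLOR_RGB2HSV),(22,150,60),(32,255,255))
    m=255-ye; cs,_=cv2.findContours(m,cv2.RETR_CCOMP,cv2.CHAIN_APPROX_NONE)
    for C in cs:
        if 2500<cv2.contourArea(C)<12000:
            x,y,w,h=cv2.boundingRect(C); print(t,"slot x",(x-100)*.5,(x+w-100)*.5,"y",116+(y-100)*.5,116+(y+h-100)*.5)
    cols=np.where((m[:,60:140]).mean(0)>0)[0]
# tray (blue) top outline in w0,w1
for t in("w0",):
    p,im=load(t);p=fix(p,v);m=cv2.inRange(cv2.cvtColor(im,cv2.COLOR_RGB2HSV),(100,120,30),(125,255,255))
    m=cv2.morphologyEx(m,cv2.MORPH_CLOSE,np.ones((5,5)))
    for C in cv2.findContours(m,cv2.RETR_EXTERNAL,cv2.CHAIN_APPROX_NONE)[0]:
        if cv2.contourArea(C)>3000:
            P=np.array([onz(p,x[0],.015)[:2] for x in C],np.float32);print(t,cv2.minAreaRect(P))
E
```

```text
k1 slot x -27.5 27.5 y 100.0 125.5
q0 slot x -27.0 27.5 y 100.0 136.5
q2 slot x -27.5 29.5 y 100.0 127.0
k0 slot x -28.0 27.5 y 99.0 127.0
w0 ((0.4506005644798279, 0.3324883282184601), (0.16212694346904755, 0.1314591020345688), 10.918599128723145)
w0 ((0.17741772532463074, 0.32657524943351746), (0.24163004755973816, 0.18284910917282104), 24.40069007873535)
```

```bash
cat >> h.py <<'E'
V=None
def jig(x,y,z):
    v=np.load("jig.npy");c,s=np.cos(v[2]),np.sin(v[2]);return np.array([v[0]+c*x-s*y,v[1]+s*x+c*y,z])
def st(m=""):
    s=bot.state();print(m,"t",round(s["clock"],1),"tcp",s["eef_pos"].round(4),"F",s["ft_force"].round(1),"gap",round(s["finger_gap"],4),"gf",round(s["grasp_force"],1))
E
python3 - <<'E'
from h import *
k=np.array([.6544,.137]); y=-.125+np.pi
bot.set_gripper(.045,40)
bot.move_pose([*k,.14],rot(y)); st()
print(bot.move_straight([*k,.047],max_speed=.06,until_force=6)); st()
bot.set_gripper(0.0,40); st("grip")
yj=-.1646+np.pi; t=jig(0,.113,.0475)
print(bot.move_straight(t,rot(yj),.03,until_force=8)); st("aligned")
print(bot.move_straight(t+[0,0,.04],None,.04,until_force=6)); st("lift")
E
```

```text
t 18.2 tcp [0.6542 0.1374 0.1399] F [ 0.8  0.6 -0. ] gap 0.045 gf 0.0
False
 t 19.9 tcp [0.6546 0.137  0.0473] F [-0.6  0.3  0.8] gap 0.0448 gf 0.0
grip t 20.3 tcp [0.6545 0.137  0.0472] F [-0.9 -1.4  2.9] gap 0.0097 gf 62.5
False
aligned t 20.6 tcp [0.6518 0.1342 0.0474] F [ 0.7  0.3 -0.4] gap 0.0096 gf 61.9
False
lift t 21.8 tcp [0.6517 0.1343 0.0872] F [-1.1  0.1 -1. ] gap 0.0099 gf 61.9
```

```bash
python3 - <<'E'
from h import *
t=bot.state()["eef_pos"]; q=bot.state()["tcp_rot"]
bot.move_straight([t[0],t[1],.16],None,.15); st()
y=np.pi+.19
bot.move_pose([.4506,.3325,.16],rot(y))
snap("wrist","x0")
bot.move_straight([.4506,.3325,.065],None,.15)
print(bot.move_straight([.4506,.3325,.036],None,.03,until_force=3)); st("down")
bot.set_gripper(.04); bot.sleep(.3); st("open")
e=bot.state()["eef_pos"];bot.move_straight([e[0],e[1],.17],None,.12)
bot.move_pose([.45,.25,.25],rot(np.pi/2)); bot.set_gripper(.085); bot.sleep(.2); p,im=snap("wrist","x1",True); st()
E
```

```text
t 22.4 tcp [0.6514 0.134  0.1592] F [-0.4 -0.6 -1.8] gap 0.0095 gf 61.9
True
down t 25.1 tcp [0.4504 0.3325 0.0412] F [ 0.1 -2.3  8.9] gap 0.0095 gf 63.7
open t 25.8 tcp [0.4503 0.332  0.0409] F [-0.5 -0.1 -0.1] gap 0.0395 gf 0.0
 t 29.1 tcp [0.45 0.25 0.25] F [-0.1  0.6 -0.1] gap 0.0848 gf 0.0
```

View pics/x1.png

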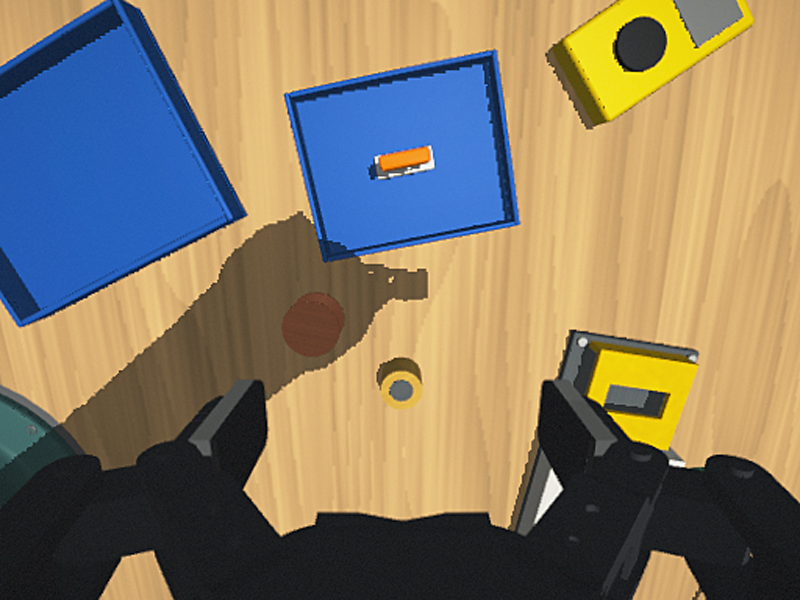

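The key stands upright in the smaller blue tray at (405,160) px, the slot is empty, and bushing A is at (401,388).

```bash
cat > bush.py <<'E'
from holes import *
def find(tag,guess,z=.032,r=.04):
    """grey disc in the middle of a bushing's brass top"""
    p,im=load(tag);p=fix(p,np.load("jig.npy"));c0=proj(p,[[guess[0],guess[1],z]])[0]
    hs=cv2.cvtColor(im,cv2.COLOR_RGB2HSV)
    br=cv2.inRange(hs,(15,110,40),(30,255,255))
    for C in sorted(cv2.findContours(br,cv2.RETR_CCOMP,cv2.CHAIN_APPROX_NONE)[0],key=cv2.contourArea):
        if cv2.contourArea(C)<25: continue
        (x,y),rad=cv2.minEnclosingCircle(C)
        X=onz(p,(x,y),z); d=np.linalg.norm(X[:2]-guess)
        if d<r and rad<25 and np.linalg.norm(onz(p,(x+rad,y),z)-X)<.014:
            M=cv2.moments(C);u=(M["m10"]/M["m00"],M["m01"]/M["m00"]);return p,u,onz(p,u,z)
E
python3 - <<'E'
from bush import *
g=np.array([.445,.14])
bot.move_pose([.45,.09,.2],rot(np.pi/2)); bot.sleep(.15); snap("wrist","bA1")
for t in("w1","w2","x1","bA1"):
    for g in ([.445,.14],[.438,-.058]):
        f=find(t,np.array(g));print(t,None if f is None else (np.round(f[1],1),f[2].round(4)))
obs=[find(t,np.array([.445,.14])) for t in("x1","bA1","w1")]
print(tri([(f[0],f[1]) for f in obs if f]))
E
```

```text
w1 (array([198.7, 161.2]), array([0.4673, 0.1675, 0.032 ]))
w1 (array([190.1, 300.1]), array([ 0.4413, -0.0557,  0.032 ]))
w2 (array([173.7,  24.2]), array([0.4437, 0.1218, 0.032 ]))
w2 (array([178.8, 177.9]), array([ 0.4383, -0.076 ,  0.032 ]))
x1 (array([243.4, 234.9]), array([0.431 , 0.1673, 0.032 ]))
x1 None
bA1 (array([239.8, 138.6]), array([0.4315, 0.1359, 0.032 ]))
bA1 (array([234.7, 285.1]), array([ 0.4229, -0.0352,  0.032 ]))
(array([ 0.43242821,  0.13532495, -0.07050778]), [0.011934961540801562, 0.009792401207017881, 0.02146663490487892])
```

```bash
cat > bush.py <<'E'
from holes import *
def find(tag,guess,z=.032,r=.05):
    """grey disc in the middle of a bushing's brass top"""
    p,im=load(tag);p=fix(p,np.load("jig.npy"))
    m=cv2.inRange(cv2.cvtColor(im,cv2.COLOR_RGB2HSV),(0,0,25),(180,95,190));best=None
    for C in cv2.findContours(m,cv2.RETR_LIST,cv2.CHAIN_APPROX_NONE)[0]:
        if len(C)<8: continue
        (x,y),(a,b),_=cv2.fitEllipse(C); X=onz(p,(x,y),z)
        s=np.linalg.norm(onz(p,(x+.5,y),z)-onz(p,(x-.5,y),z)); d=np.linalg.norm(X[:2]-guess)
        if d<r and .009<a*s<.03 and b/a<1.25 and (best is None or d<best[0]): best=(d,p,(x,y),X,a*s)
    return best and best[1:]
E
python3 - <<'E'
from bush import *
for n,g in (("A",[.445,.14]),("B",[.438,-.058])):
    obs=[]
    for t in("w1","w2","w3","x1","bA1"):
        f=find(t,np.array(g))
        if f: obs.append(f);print(n,t,np.round(f[1],1),f[2].round(4),round(f[3],4))
    X,e=tri([(f[0],f[1]) for f in obs]);print(X.round(4),np.round(e,4))
E
```

```text
A w1 [186.2 176.4] [0.4484 0.1461 0.032 ] 0.0181
A w2 [176.5   5.3] [0.4483 0.1436 0.032 ] 0.0159
A x1 [256.3 249.5] [0.4478 0.1463 0.032 ] 0.0172
A bA1 [256.  128.8] [0.4481 0.1458 0.032 ] 0.0185
[0.4478 0.1452 0.0288] [0.0003 0.0005 0.0003 0.0006]
B w1 [190.1 300. ] [ 0.4414 -0.0556  0.032 ] 0.0159
B w2 [180.2 164.2] [ 0.4416 -0.0565  0.032 ] 0.0182
B w3 [211.4  39.6] [ 0.4411 -0.057   0.032 ] 0.018
B bA1 [250.2 300. ] [ 0.4412 -0.0557  0.032 ] 0.0154
[ 0.441  -0.0567  0.0305] [0.0001 0.0001 0.0002 0.0001]
```

```bash
cat >> bush.py <<'E'
YJ=-.1646
def grab(b):
    "centre bushing by two squeezes, end gripped with fingers along jig x"
    bot.set_gripper(.06,30)
    for yaw in (YJ+np.pi,YJ+np.pi/2):
        bot.move_pose([*b,.07],rot(yaw))
        if bot.move_straight([*b,.0165],None,.08,until_force=6): st("blocked"); return False
        if yaw!=YJ+np.pi/2: bot.set_gripper(.0,25); st("sq"); bot.set_gripper(.055); bot.move_straight([*b,.07],None,.12)
    bot.set_gripper(0,60); st("grip"); return True
def insert(b,h):
    bot.move_straight([*bot.state()["eef_pos"][:2],.10],None,.15); st("up")
    bot.move_pose([*h,.075],rot(YJ+np.pi/2)); bot.move_straight([*h,.062],None,.05); bot.sleep(.2); st("hover")
    z0=.0165+.04
    for k in range(25):
        r=.0004*np.sqrt(k)*1.3; a=2.4*k; q=[h[0]+r*np.cos(a),h[1]+r*np.sin(a)]
        if k: bot.move_straight([*q,z0+.0015],None,.03)
        hit=bot.move_straight([*q,z0-.003],None,.02,until_force=4)
        if bot.state()["eef_pos"][2]<z0-.002: st(f"in {k} {hit}"); return True
    st("no hole"); return False
E
python3 - <<'E'
from bush import *
if grab(np.array([.4478,.1457])): print(insert(None,jig(-.032,.04,0)[:2]))
E
```

```text
sq t 32.5 tcp [0.4481 0.1458 0.017 ] F [-0.8 -0.2  7.8] gap 0.0348 gf 24.2
grip t 35.8 tcp [0.4481 0.1458 0.0173] F [-3.2 -1.  13.1] gap 0.0336 gf 58.3
up t 36.5 tcp [0.4478 0.1456 0.0995] F [-0.1 -0.5 -1.4] gap 0.0337 gf 59.7
hover t 37.9 tcp [0.6085 0.0677 0.0623] F [-1.1  0.7 -0.7] gap 0.034 gf 59.8
in 0 True t 38.4 tcp [0.6083 0.0676 0.053 ] F [ 0.8 -0.6  5.7] gap 0.0334 gf 60.2
True
```

```bash
cat >> bush.py <<'E'
def press(h):
    e=bot.state()["eef_pos"]
    print(bot.move_straight([e[0],e[1],.0425],None,.02,until_force=30)); st("pressed")
    bot.set_gripper(.05); bot.sleep(.1); st("rel")
    e=bot.state()["eef_pos"]; bot.move_straight([e[0],e[1],.11],None,.12)
    bot.set_gripper(0,30); bot.move_straight([*h,.075],None,.12)
    print(bot.move_straight([*h,.052],None,.02,until_force=25)); st("tap")
    bot.move_straight([*h,.12],None,.12)
E
python3 - <<'E'
from bush import *
h=jig(-.032,.04,0)[:2]; press(h)
bot.set_gripper(.08); bot.move_pose([.5,-.1,.2],rot(np.pi/2)); bot.sleep(.15); snap("wrist","bB1"); f=find("bB1",np.array([.441,-.057]),.03); print(f[1:])
E
```

```text
False
pressed t 39.0 tcp [0.6084 0.0677 0.0433] F [-7.7 -0.9 19. ] gap 0.0336 gf 61.8
rel t 39.4 tcp [0.6083 0.0676 0.0423] F [ 0.1 -0.3  0.4] gap 0.0502 gf 0.0
True
tap t 42.0 tcp [0.6083 0.0676 0.0581] F [-4.5 -1.  14.9] gap 0.0002 gf 7.4
((200.9245147705078, 141.4424591064453), array([ 0.44096145, -0.0567981 ,  0.03      ]), np.float64(0.01866267873466248))
```

```bash
python3 - <<'E'
from bush import *
h=jig(-.032,-.04,0)[:2]
if grab(np.array([.441,-.0568])) and insert(None,h):
    press(h)
    bot.set_gripper(.08); bot.move_pose([.55,-.10,.28],rot(np.pi/2)); bot.sleep(.15); snap("wrist","j1",True)
    bot.move_pose([.45,-.30,.3],rot(np.pi/2));bot.sleep(.15);snap("wrist","m1"); bot.move_pose([.45,-.44,.3],rot(np.pi/2));bot.sleep(.15);snap("wrist","m2",True); st()
    snap("top","top1",False)
    a=[cv2.imread("pics/j1.png"),cv2.imread("pics/m2.png")]; t=load("top1")[1][:,:,::-1]
    o=np.vstack([np.hstack([cv2.resize(x,(400,300)) for x in a]),cv2.resize(t[75:315,:],(800,300))]); cv2.imwrite("pics/o1.png",o)
E
```

```text
sq t 47.0 tcp [ 0.4413 -0.0569  0.0171] F [-1.7  0.6  8.5] gap 0.0347 gf 24.0
grip t 50.4 tcp [ 0.4414 -0.0569  0.0173] F [-3.4  0.2 14.7] gap 0.0338 gf 58.2
up t 51.1 tcp [ 0.441  -0.0569  0.0995] F [-0.4  0.7 -1.3] gap 0.0334 gf 59.8
hover t 52.4 tcp [ 0.5954 -0.0113  0.0623] F [-0.4 -0.7 -1.2] gap 0.0337 gf 59.8
in 0 True t 52.9 tcp [ 0.5952 -0.0112  0.0531] F [0.2 0.  5.1] gap 0.0338 gf 60.2
True
pressed t 53.4 tcp [ 0.5953 -0.0112  0.0434] F [-3.4 -0.3 10.2] gap 0.0338 gf 60.9
rel t 53.8 tcp [ 0.595  -0.0112  0.0428] F [-0.3 -0.7 -0.5] gap 0.05 gf 0.0
True
tap t 56.3 tcp [ 0.5953 -0.0113  0.0581] F [-3.4 -0.1 14.8] gap -0.0 gf 7.4
 t 60.6 tcp [ 0.4506 -0.4391  0.3003] F [-0.3 -0.1  0.4] gap 0.0801 gf 0.0
```

View pics/o1.png

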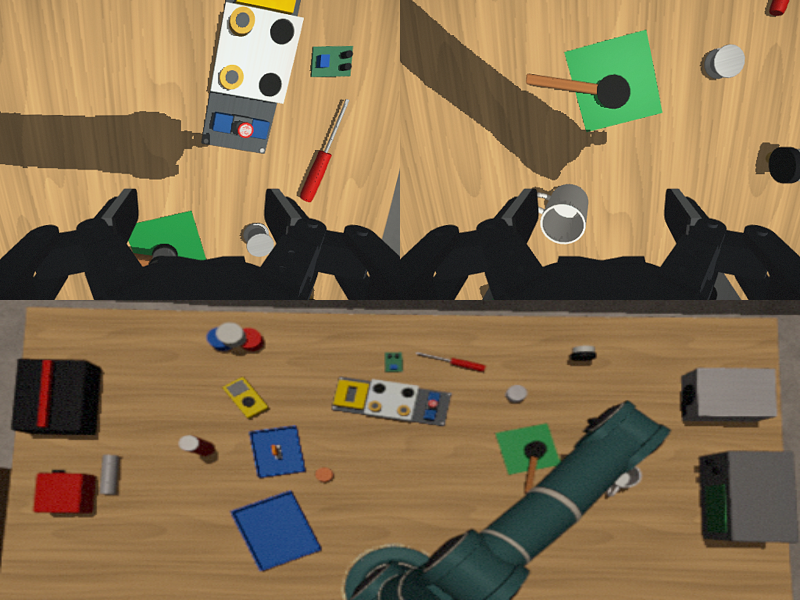

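Both bushings are seated in the jig's -x holes, at (241,20) and (230,76) px, and no others are left on the bench. The mallet head is at (612,92) and the latch cap at (245,130). Next I measure the mallet, mat and cap.

```bash
cat > mal.py <<'E'
from holes import *
def comp(m,c):
    n,l,s,ce=cv2.connectedComponentsWithStats(m);c=np.round(c).astype(int)
    k=l[c[1],c[0]]
    if k==0: k=min(range(1,n),key=lambda i:np.linalg.norm(ce[i]-c)+(1e4 if s[i,4]<30 else 0))
    return (l==k).astype(np.uint8)
def mallet(tag,g):
    p,im=load(tag);p=fix(p,np.load("jig.npy"));hs=cv2.cvtColor(im,cv2.COLOR_RGB2HSV)
    m=cv2.inRange(hs,(5,110,60),(18,255,255))
    c=proj(p,[[g[0],g[1],.048]])[0]; gr=cv2.cvtColor(im,cv2.COLOR_RGB2GRAY)
    # head top: rectify at z=.048 around g, dark disc
    n=240;k=.0005;gx,gy=np.meshgrid(np.arange(n)-n/2,np.arange(n)-n/2)
    q=proj(p,np.c_[(g[0]+gx*k).ravel(),(g[1]+gy*k).ravel(),np.full(n*n,.048)]).astype(np.float32).reshape(n,n,2)
    r=cv2.GaussianBlur(cv2.remap(im.max(2),q[...,0].copy(),q[...,1].copy(),cv2.INTER_LINEAR),(0,0),1)
    C=max(cv2.findContours((r<60).astype(np.uint8),cv2.RETR_EXTERNAL,cv2.CHAIN_APPROX_NONE)[0],key=cv2.contourArea)
    (x,y),(a,b),_=cv2.fitEllipse(cv2.convexHull(C))
    X=np.array([g[0]+(x-n/2)*k,g[1]+(y-n/2)*k]); print(tag,"head",X.round(4),a*k,b*k,end=" ")
    return p,im,hs,X
E
python3 - <<'E'
from mal import *
P=[]
for t in("w3","w4","m1","m2"):
    try: p,im,hs,X=mallet(t,np.array([.475,-.375]))
    except Exception as e: print(t,e); continue
    m=comp(cv2.morphologyEx(cv2.inRange(hs,(5,140,80),(16,255,255)),cv2.MORPH_OPEN,np.ones((2,2))),proj(p,[[X[0]-.1,X[1]+.012,.036]])[0])
    ys,xs=np.where(m); H=np.array([onz(p,u,.036)[:2] for u in zip(xs,ys)],np.float32); print("handle",np.round(cv2.minAreaRect(H)[0],4),np.round(cv2.minAreaRect(H)[1],4),round(cv2.minAreaRect(H)[2],1),len(xs))
    g=cv2.inRange(hs,(45,120,60),(75,255,255)); C=max(cv2.findContours(g,cv2.RETR_EXTERNAL,cv2.CHAIN_APPROX_NONE)[0],key=cv2.contourArea)
    G=np.array([onz(p,u[0],0)[:2] for u in cv2.convexHull(C)],np.float32);print("   mat",cv2.minAreaRect(G))
obs=[]
for t in("w2","w3","j1"):
    p,im=load(t);p=fix(p,np.load("jig.npy"));hs=cv2.cvtColor(im,cv2.COLOR_RGB2HSV)
    m=(cv2.inRange(hs,(0,60,120),(8,255,255))|cv2.inRange(hs,(170,60,120),(180,255,255)))
    C=[c for c in cv2.findContours(cv2.morphologyEx(m,cv2.MORPH_CLOSE,np.ones((7,7))),cv2.RETR_EXTERNAL,cv2.CHAIN_APPROX_NONE)[0] if len(c)>8]
    c0=proj(p,[[.617,-.09,.08]])[0]; C=min(C,key=lambda c:np.linalg.norm(c.mean(0)[0]-c0)); e=cv2.fitEllipse(C); obs.append((p,e[0])); print(t,"cap",np.round(e[0],1),onz(p,e[0],.078).round(4),np.round(e[1],1))
print(tri(obs), jig(0,-.11,0) if 0 else "")
E
```

```text
w3 head [ 0.471  -0.3619] 0.05611806869506836 0.07602913665771485 handle [ 0.4057 -0.3625] [0.0185 0.0781] 81.6 540
   mat ((0.47435566782951355, -0.3569609522819519), (0.1489173024892807, 0.14941805601119995), 14.628865242004395)
w4 head [ 0.4708 -0.3701] 0.055300670623779295 0.06093017578125 handle [ 0.3782 -0.3556] [0.0084 0.0294] 89.9 72
   mat ((0.4746517539024353, -0.35744810104370117), (0.14895471930503845, 0.14918801188468933), 14.552043914794922)
m1 head [ 0.4686 -0.3664] 0.055576980590820314 0.06617301940917969 handle [ 0.3486 -0.3511] [0.0062 0.0135] 78.3 35
   mat ((0.4742580056190491, -0.35715800523757935), (0.14895540475845337, 0.14930640161037445), 14.587175369262695)
m2 head [ 0.4693 -0.3732] 0.053580234527587894 0.05420483016967773 handle [ 0.3841 -0.3616] [0.0175 0.1209] 81.2 1206
   mat ((0.4744712710380554, -0.35752174258232117), (0.14982937276363373, 0.14939306676387787), 14.504968643188477)
w2 cap [308.6 195. ] [ 0.6147 -0.0884  0.078 ] [16.8 17.8]
w3 cap [357.8  60.1] [ 0.6146 -0.0884  0.078 ] [19.4 21. ]
j1 cap [313.8 166.5] [ 0.6146 -0.0886  0.078 ] [18.7 19.7]
(array([ 0.61458151, -0.08843322,  0.07821791]), [9.227052397662299e-05, 3.667795984174074e-05, 0.00011137315746457811])
```

```bash
python3 - <<'E'
from h import *
ym=-.154; d=np.array([np.cos(ym),np.sin(ym)]); hd=np.array([.4693,-.3742]); g=hd-.05*d
bot.set_gripper(.05,120)
bot.move_pose([*g,.11],rot(ym)); st()
print(bot.move_straight([*g,.012],None,.08,until_force=6)); st("at")
bot.set_gripper(0,120); st("grip")
e=bot.state()["eef_pos"]; np.save("mg.npy",e)
print(bot.move_straight(e+[0,0,.03],None,.04)); bot.sleep(.2); st("lift"); print(bot.state()["moment"].round(3))
bot.move_straight(e+[0,0,.16],None,.15)
c=np.array([.6146,-.0885]); t=c-.05*d
bot.move_pose([*t,e[2]+.13],rot(ym)); bot.sleep(.2); st("over latch"); snap("wrist","l0",True); p,im=snap("scene","l1")
u=proj(p,[[.6,-.09,.1]])[0].astype(int); cr=im[u[1]-45:u[1]+45,u[0]-60:u[0]+60,::-1]
cv2.imwrite("pics/l.png",np.hstack([cv2.resize(cv2.imread("pics/l0.png"),(400,300)),cv2.resize(cr,(400,300),interpolation=cv2.INTER_CUBIC)]))
E
```

```text
t 62.6 tcp [ 0.4202 -0.3668  0.1104] F [-0.1  0.6 -1.2] gap 0.0501 gf 0.0
False
at t 64.0 tcp [ 0.4201 -0.3667  0.0125] F [ 0.4 -0.2 -0.9] gap 0.05 gf 0.0
grip t 64.4 tcp [ 0.4201 -0.3665  0.0125] F [-3.2  2.8  8.5] gap 0.0161 gf 116.8
False
lift t 65.5 tcp [ 0.42   -0.3665  0.0423] F [ 0.3  0.1 -4.5] gap 0.0158 gf 117.0
[ 0.019  0.187 -0.014]
over latch t 67.9 tcp [ 0.565  -0.0821  0.1427] F [ 0.9  0.5 -4.5] gap 0.016 gf 117.1
```

View pics/l.png

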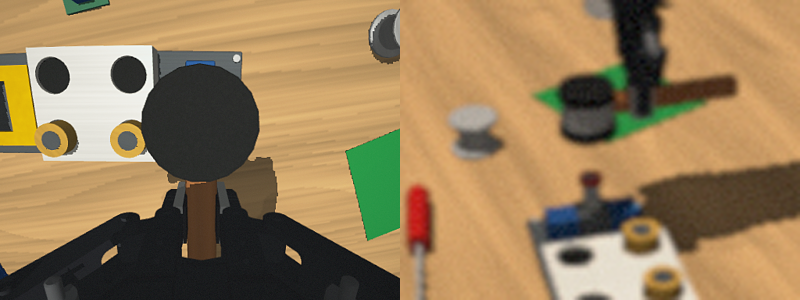

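```bash
python3 - <<'E'
from h import *
z0=np.load("mg.npy")[2]; e=bot.state()["eef_pos"]; t=[.5652,-.0808]
bot.move_straight([*t,z0+.11],None,.1)
bot.move_straight([*t,z0+.0625],None,.25); st("blow"); bot.sleep(.1); st()
bot.move_straight([*t,z0+.13],None,.15); st("up")
bot.move_straight([*t,z0+.10],None,.15)
print(bot.move_straight([*t,z0+.058],None,.04,until_force=12)); st("feel")
bot.move_straight([*t,z0+.16],None,.15); print(bot.state()["moment"].round(3))
p,im=snap("scene","l2")
u=proj(p,[[.6,-.09,.07]])[0].astype(int); cv2.imwrite("pics/l2.png",cv2.resize(im[u[1]-45:u[1]+45,u[0]-60:u[0]+60,::-1],(800,600),interpolation=cv2.INTER_CUBIC))
E
```

```text
blow t 68.7 tcp [ 0.5652 -0.0809  0.075 ] F [ 0.2  0.5 -3.8] gap 0.016 gf 119.7
 t 68.8 tcp [ 0.5655 -0.0809  0.0758] F [ 0.1  0.2 -3.9] gap 0.0158 gf 119.7
up t 69.4 tcp [ 0.5649 -0.0807  0.1422] F [-0.1  0.5 -3.8] gap 0.016 gf 119.7
True
feel t 70.7 tcp [ 0.5648 -0.0808  0.0719] F [-4.1  0.8 11.5] gap 0.0159 gf 122.3
[0.015 0.22  0.041]
```

```bash
python3 - <<'E'
from h import *
z0=np.load("mg.npy")[2]; ym=-.154; d=np.array([np.cos(ym),np.sin(ym)]); g=np.array([.4744,-.3573])-.05*d
bot.move_straight([.5652,-.0808,.2],None,.15)
bot.sleep(.1); snap("wrist","l3")
bot.move_pose([*g,.13],rot(ym)); bot.move_straight([*g,z0+.02],None,.1)
print(bot.move_straight([*g,z0-.004],None,.02,until_force=4)); st("down")
bot.set_gripper(.03); bot.sleep(.3); st("rel"); bot.set_gripper(.06)
bot.move_straight([*g,.14],None,.12)
bot.set_gripper(.085); bot.move_pose([.55,-.1,.28],rot(np.pi/2)); bot.sleep(.15); snap("wrist","f0",True)
bot.move_pose([.55,-.2,.28],rot(np.pi/2)); bot.sleep(.15); snap("wrist","f1")
bot.move_pose([.47,-.44,.28],rot(np.pi/2)); bot.sleep(.15); snap("wrist","f2",True); st()
obs=[]
for t in("f0","f1"):
    p,im=load(t);
    from holes import fix
    p=fix(p,np.load("jig.npy"));hs=cv2.cvtColor(im,cv2.COLOR_RGB2HSV)
    m=(cv2.inRange(hs,(0,60,120),(8,255,255))|cv2.inRange(hs,(170,60,120),(180,255,255)))
    C=[c for c in cv2.findContours(cv2.morphologyEx(m,cv2.MORPH_CLOSE,np.ones((7,7))),cv2.RETR_EXTERNAL,cv2.CHAIN_APPROX_NONE)[0] if len(c)>8]
    c0=proj(p,[[.6146,-.0885,.064]])[0]; C=min(C,key=lambda c:np.linalg.norm(c.mean(0)[0]-c0)); e=cv2.fitEllipse(C); obs.append((p,e[0])); print(t,np.round(e[0],1),np.round(e[1],1))
print(tri(obs))
a=[cv2.imread(f"pics/{x}.png") for x in("f0","f2")]
cv2.imwrite("pics/f.png",np.vstack([cv2.resize(x,(480,300)) for x in a]))
E
```

```text
True
down t 75.5 tcp [ 0.4248 -0.3496  0.0095] F [-2.1 -0.4  8.6] gap 0.0161 gf 121.8
rel t 76.0 tcp [ 0.4242 -0.349   0.0089] F [ 0.4 -0.  -0.4] gap 0.0299 gf 0.0
 t 81.3 tcp [ 0.471  -0.4387  0.2802] F [-0.1 -0.7  0.3] gap 0.0851 gf 0.0
f0 [311.5 162.2] [18.  19.1]
f1 [314.6  77.4] [19.4 21.4]
(array([ 0.61472948, -0.08834252,  0.06204936]), [3.6291801288414115e-05, 3.6291801288301494e-05])
```

View pics/f.png

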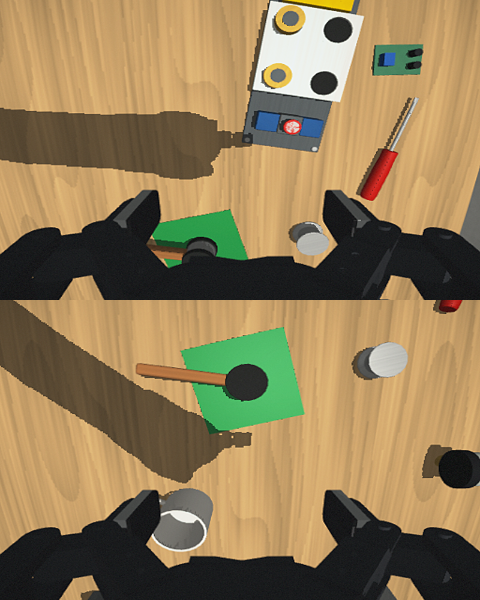

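The cap now reads 16 mm lower than before, so the latch pin is fully down. The mallet stands on its mat at (245,382) px and both bushings are still seated.

```bash
python3 -c "
from bench import bot
print(bot.job_done())"
```

```text
the job is handed in; nothing more can be done
None
```

The job is handed in, with no verdict returned: the key stands in the smaller blue tray, both bushings are home, the latch pin is 16 mm down from the mallet blow, and the mallet stands head down on its mat.

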